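# Hold the handheld microscope over the camera module

### The arm

A 6-joint arm with a two-finger parallel gripper is mounted at the origin on the work surface. World frame = base frame: x ahead of the robot, y to its left, z up, the work surface at z = 0. Lengths are in mm, angles in rad, forces in N, time in s.
With the tool pointing down it reaches from about 400 to 925 mm from the base axis. Payload 12.5 kg.
Tool frame: the origin (TCP) lies on the front face of the gripper's body, between the roots of the fingers; the fingertips stand 78 mm ahead of it and the grasp point (between the pads) lies 59 mm ahead of it (env.nose_length is the distance from the TCP to the fingertips, in mm); z points along the fingers, y is the line along which they close (so a half turn about z gives the same grasp; the last joint's range is limited). The gripper opens to 95 mm and grips with 3 to 60 N. Pads are 20 mm wide; open, the fingers measure 119 mm over their backs; the gripper's body (75 mm by 180 mm) begins 59 mm behind the grasp point.
Start: joints at [-1.39, 0.491, 1.559, -0, 1.092, -0.106], TCP at [176.824, -599.476, 292.261] pointing down, gripper open.
Joint ranges: [-3.1, 3.1], [-0.84, 2.19], [0.05, 2.79], [-1.13, 4.28], [0.06, 2.93], [-2.69, 2.69]. Speed limits (rad/s): [2.22, 2.22, 2.79, 3.14, 3.14, 3.14].

### API

Orientations are given as [roll, pitch, yaw] about the fixed x, y, z axes, in that order (R = Rz(yaw) Ry(pitch) Rx(roll)).
In Python, from cell import env gives the robot as it stands.
- The arm moves only by the tool jog_arm, never from a script. Its argument "motion" is a list of rows, each a list of 7 numbers: the turn, a rotation vector about the tool's x, y, z in degrees, then the shift along the tool's x, y, z in mm, then the finger opening in mm, from 0 to 95.1. In form: [[wx, wy, wz, x, y, z, hand], ...]. A call has 1 to 10 rows; each row shifts and turns the commanded pose from where the row before left it, along the tool's axes as they then stand; what a row does not reach is not made up. A row lasts 1/8 s, in which the tool goes at most 62.5 mm and 10.7 degrees, less where a joint would pass 70% of its speed; a pose out of reach is approached as far as the arm can. A call is refused whole if a number of a shift passes 62.5 or a number of a turn 10.7, either way. A call with a gripper value outside its range is refused whole. The fingers move at their own pace and stop on an object; the grip force is fixed at half the most. Time passes only in rows, so rows that do not move let the fingers close. It gives the time, the measured TCP pose, the force, the opening and the grip force at its end, in the units of the state.
- env.state(): the state, without advancing time (a new reading comes with each control period).
- env.read_camera(name): name is "scene" or "top" or "wrist"; returns a dict with "color" (480x640x3 uint8, red, green, blue), "z_map" (480x640 float32, mm along the optical axis (not along the pixel's ray), 0 where there is no reading), "camera_matrix" (3x3 intrinsics, pixels), "world_to_cam" (4x4, takes a point from world to camera coordinates). Camera axes: x right, y up, looking along -z (the intrinsics and any distortion apply to the point x, -y, -z); pixel columns grow to the right and rows downward; lengths in mm; the calibration is good to about 2 mm. A picture is of the moment at which its call begins.
- env.job_done(): hands the job in; it is judged then, once.
Trained networks look in the newest picture that a camera, given by its name, has taken for a name from the list of things; names that differ only in an ending like _2 or _b are one class to them, and where a whole thing is asked for, a point or a joint stands for the part that bears it (a point fixed in the world has none). Each returns a list of dicts, best first, with "score" (0 to 1); they miss things now and then, are a little off and sometimes report something else, mostly with a low value. They report only what shows in the picture. A call takes as long as a camera call. They do not tell look-alikes from the thing itself.
- env.recognise(camera, thing): "location" ([column, row] in pixels, amid what is visible of it).
The state is a dict: "t": time; "joints": joint angles; "qvel": joint speeds; "tau": joint torques, N m; "eef_pos": TCP position; "tcp_rot": TCP orientation; "ft_force": force on the tool from outside, world axes, zero at the start; "moment": the same for the moment, N m; "opening": opening from 0.0 (shut) to 1.0 (fully open); "grip_force": force on a finger pad.
Only numpy, scipy, OpenCV 4.12 (cv2) and the standard library are available. Lean on these libraries where they do the work, as an engineer would, in place of code of your own. Each camera call takes 0.05 s, during which the arm holds its last target. There are 200 camera calls.

### The job

Lift the handheld microscope up off its hook and carry it over the bottles and the parts bin to the foam tray, to inspect the camera module, the one with the round lens barrel. Hold it upright and still, centred over that lens with its lower rim about 15 mm above it, and turned so that the broad faces of its handle run parallel to the module's long sides, either way round. Let it touch nothing on the way or in the tray, leave everything else where it is, and finish there while still holding it.

Things in the scene. Friction and masses are not known exactly. Their poses are not given: they have to be found in the camera images.
- microscope: Handheld digital microscope, 160 mm tall, 0.11-0.22 kg, upright, lens end down. Origin: centre of its lower rim, z up its axis. Round barrel (28 mm diameter) to 44 mm, neck (24 mm) to 70 mm, shoulder collar 30 (x) by 50 (y) mm to 76 mm by which it hangs, then a flat grey handle 26 mm thick (x), 44 mm wide (y) to 160 mm, its broad faces looking along x. Grip the handle 120 mm above the origin.
- hook_stand: Fixed steel stand; origin on the table under the hook, front -x. Foot 115 x 105 mm. Two level prongs at y = +-20 mm (gap 34 mm), tops 135 mm up; tips 32 mm in front turn up 12 mm; post behind (x over 37 mm), no higher. The microscope's neck hangs between the prongs, collar on them, yaw within 3 degrees of the stand's; it lifts straight up freely (rim 70 mm up to clear).
- camera_module: The target: a black module 40 (x) by 64 (y) by 8 mm lying loose in a pocket of the foam tray, with one round steel lens barrel, 26 mm in diameter and 7 mm high with a dark centre, towards one end of it. Origin at the centre of its underside, z up, long sides along y. The only one with a round barrel; it may lie in any of three pockets.
- camera_lens (a point): Centre of the top of the camera module's round lens barrel, 15 mm above the module's underside and 15 mm from its middle along its +y; axes as the module's. It lies 1 mm below the tray's top face.
- shield_module: Bystander in another pocket: black module 40 x 64 x 8 mm with a rectangular steel can 26 x 34 mm, 4 mm high, on it. Origin at the centre of its underside.
- battery_pack: Bystander in another pocket: plain flat black pack 40 x 64 x 8 mm with a grey sheet on top. Origin at the centre of its underside.
- foam_tray: Fixed pink foam tray on top of another, 200 (x) by 240 (y) mm, together 53 mm high; origin on the table under its centre. Four pockets, 56 (x) by 80 (y) mm and 16 mm deep, centred at x = +-40, y = +-52 mm; one is empty.
- bottle_a: Bystander between hook and tray: square white alcohol dispenser 54 x 54 mm with a steel pump cap, closed lid, 122 mm tall. Origin at the centre of its underside.
- bottle_b: Bystander beside it: the same dispenser with its lid flipped open, 150 mm tall over the lid. Origin at the centre of its underside.
- parts_bin: Bystander between hook and tray: blue plastic bin 148 (x) by 96 (y) by 60 mm full of small parts. Origin at the centre of its underside.
- screwdriver: Bystander: blue screwdriver 170 mm long lying on the table far from the robot. Origin under its middle.
- screw_dish: Bystander: small round aluminium dish 72 mm in diameter, 16 mm high. Origin at the centre of its underside.
- tape_roll: Bystander: roll of amber tape 90 mm in diameter, 24 mm high, lying flat. Origin at the centre of its underside.
- tweezers: Bystander: steel tweezers 120 mm long lying on the table far from the robot. Origin under its middle.
Things that resemble listed ones, but are neither listed nor needed, are in the scene too. Leave any turquoise look-alike of the camera_module alone.

How it is judged:
By the outcome, as a careful person would: the job done as asked, in the order asked, and still so for the second after the job is handed in, while the arm keeps its last pose, push and grip.
It also fails if it takes over 40 s, if anything falls off the work surface, if the arm or the gripper's body presses on something with over 40 N, if the wrist force passes 120 N, or if a joint passes its speed limit or range.

## Working session

There is one attempt and no reset: what is moved stays moved. The work goes in short steps, Python scripts to look and compute and a tool call to move; the robot and the scene stay as the last step left them, time stands still between calls to the robot, and variables do not carry over. Pictures are saved under pics/ and viewed, at most 10 in all, crops included, and the job is handed in when it is done.

Besides the shell and the picture viewer there is one more tool, called by a JSON object that holds its "api" and its "payload". jog_arm: Moves the arm, as the interface text tells. Its arguments: {"type":"object","properties":{"motion":{"type":"array"}},"required":["motion"]}

```bash
mkdir -p pics
cat > h.py <<'E'
import numpy as np,cv2
from cell import env
def look(n,save=None):
    c=env.read_camera(n)
    if save: cv2.imwrite('pics/'+save,c['color'][:,:,::-1])
    return c
def world(c,u,v,z=None):
    K=c['camera_matrix'];T=np.linalg.inv(c['world_to_cam'])
    d=np.array([(u-K[0,2])/K[0,0],-(v-K[1,2])/K[1,1],-1.])
    r=T[:3,:3]@d;o=T[:3,3]
    if z is None: return o+r*c['z_map'][int(v),int(u)]
    return o+r*(z-o[2])/r[2]
def cloud(c):
    K=c['camera_matrix'];T=np.linalg.inv(c['world_to_cam']);v,u=np.mgrid[:480,:640];Z=c['z_map']
    p=np.stack([(u-K[0,2])/K[0,0]*Z,-(v-K[1,2])/K[1,1]*Z,-Z],-1)
    return p@T[:3,:3].T+T[:3,3]
E
python3 - <<'E'
from h import *
np.set_printoptions(precision=1,suppress=True)
for n in('scene','top'):
    c=look(n,n+'1.png')
    print(n,np.linalg.inv(c['world_to_cam'])[:3,3],c['camera_matrix'][0,0])
    for t in['microscope','hook_stand','camera_module','camera_lens','shield_module','battery_pack','foam_tray','bottle_a','parts_bin']:
        for r in env.recognise(n,t)[:4]:
            u,v=r['location']; print(t,round(r['score'],2),[round(u),round(v)],world(c,u,v))
s=env.state();print(s)
E
```

```text
scene [1169.4 -658.8  825.4] 543.7280232846758
microscope 0.74 [411, 145] [541.9 208.4 170.9]
microscope 0.61 [417, 196] [552.6 242.7  15.6]
hook_stand 0.68 [416, 196] [548.6 245.9  12.7]
camera_module 0.89 [318, 366] [ 747.8 -270.3   11.1]
camera_module 0.83 [216, 252] [ 375.3 -229.9   12.3]
camera_module 0.74 [213, 378] [ 635.5 -420.8    6.1]
camera_module 0.6 [266, 312] [ 611.5 -275.7   47.6]
camera_lens 0.94 [217, 254] [ 379.3 -230.9    8.7]
camera_lens 0.71 [217, 377] [ 639.4 -414.4    8.1]
camera_lens 0.64 [269, 307] [ 602.2 -263.    45.5]
camera_lens 0.57 [322, 368] [ 753.9 -267.7    9.7]
shield_module 0.94 [280, 265] [ 531.1 -175.4   46.1]
shield_module 0.24 [270, 310] [ 608.4 -265.8   43.2]
battery_pack 0.6 [237, 288] [ 522.3 -277.    44.9]
battery_pack 0.36 [351, 171] [354.3 215.8   4.5]
foam_tray 0.66 [280, 294] [ 595.  -229.9   49.4]
foam_tray 0.54 [270, 309] [ 610.  -266.8   47.4]
bottle_a 0.88 [332, 204] [485.7  17.3  76.1]
bottle_a 0.72 [312, 184] [406.5  28.8  83.8]
parts_bin 0.94 [379, 242] [622.5  25.5  44.5]
parts_bin 0.39 [270, 312] [ 614.8 -269.    46.9]
top [ 40
[... 510 characters left out ...]
.7 [393, 323] [ 367.1 -227.2   14.2]
shield_module 0.8 [364, 244] [ 537.7 -162.5   51.2]
battery_pack 0.61 [416, 252] [ 522.7 -276.8   43.7]
foam_tray 0.6 [390, 232] [ 566.3 -218.1   48.6]
bottle_a 0.97 [271, 278] [457.6  32.2 121.5]
bottle_a 0.77 [261, 311] [392.5  51.6 113.6]
parts_bin 0.64 [273, 209] [619.9  42.8  32.5]
{'t': 1.0, 'joints': array([-1.4,  0.5,  1.6,  0. ,  1.1, -0.1]), 'qvel': array([-0., -0., -0., -0., -0.,  0.]), 'tau': array([ -0. , -61.2, -25.8,   0.1,   0. ,  -0. ]), 'eef_pos': array([ 176.8, -599.5,  292.3]), 'tcp_rot': array([ 3.1, -0. ,  0.3]), 'ft_force': array([ 0. , -0.2, -0.6]), 'moment': array([ 0., -0., -0.]), 'grip_force': 0.0, 'opening': 0.9979257846048611}
```

View pics/scene1.png

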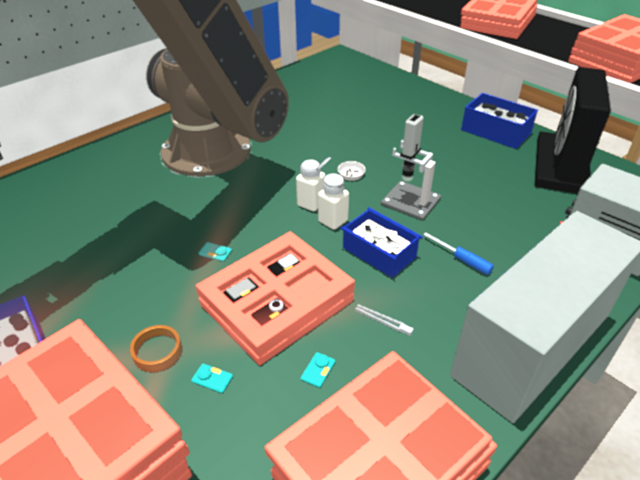

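View pics/top1.png

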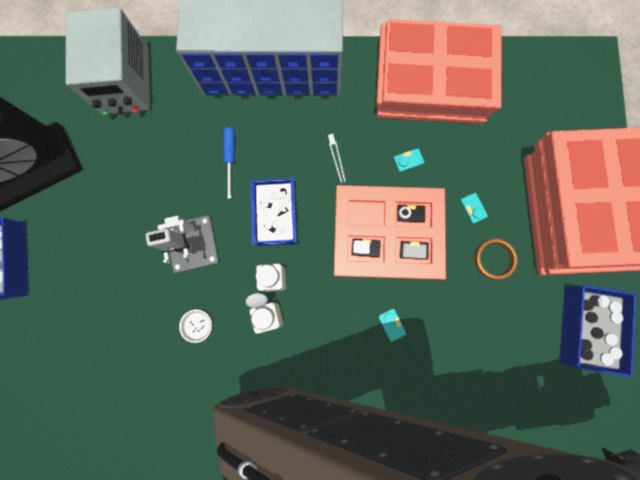

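The scene shows the microscope on its hook (411,145) and the tray (280,294). Four things could be the camera module. In the top picture, turquoise look-alikes lie on the table at (474,208), (411,157) and (394,322). The black one is in the tray pocket at (411,214) and has the round barrel, so it fits the description. I'll confirm it in a crop and measure it.

Run:
```python
from h import *
np.set_printoptions(precision=1,suppress=True)
for n in('scene','top'):
    c=look(n);P=cloud(c)
    near=np.hypot(P[...,0]-530,P[...,1]-210)<60
    m=near&(P[...,2]>170)&(P[...,2]<240)
    q=P[m]; print(n,'handle',m.sum(),q.min(0),q.max(0))
    m2=near&(P[...,2]>219)
    if m2.sum()>5:
        x=P[m2][:,:2];print('top face',len(x),x.mean(0),cv2.minAreaRect(x.astype(np.float32)))
    f=(np.hypot(P[...,0]-545,P[...,1]-210)<110)&(P[...,2]>4)&(P[...,2]<25)
    print('foot',cv2.minAreaRect(P[f][:,:2].astype(np.float32)),f.sum())
    t=(np.hypot(P[...,0]-566,P[...,1]+218)<170)&(P[...,2]>46)&(P[...,2]<60)
    print('tray',cv2.minAreaRect(P[t][:,:2].astype(np.float32)),np.median(P[t][:,2]))
    if n=='scene': a=cv2.resize(c['color'][270:350,220:320],(400,320),interpolation=2); a2=cv2.resize(c['color'][100:220,360:460],(400,480),interpolation=2)
    else: b=cv2.resize(c['color'][195:275,330:450],(400,267),interpolation=2); b2=cv2.resize(c['color'][205:280,135:235],(400,300),interpolation=2)
im=np.zeros((600,800,3),np.uint8); im[:267,:400]=b;im[:300,400:]=b2;im[280:600,:400]=a;im[300:600,400:650]=cv2.resize(a2,(250,300))
cv2.imwrite('pics/crop1.png',im[...,::-1])
```

```text
scene handle 463 [513.1 199.8 170.4] [546.9 251.7 228.9]
top face 136 [532.8 223. ] ((531.3611450195312, 226.12347412109375), (26.64185905456543, 48.76518249511719), 13.852209091186523)
foot ((543.7041625976562, 232.2479248046875), (157.76719665527344, 209.74607849121094), 86.00894927978516) 1264
tray ((569.0430908203125, -218.1885986328125), (243.86944580078125, 206.71401977539062), 87.99051666259766) 53.04030044662761
top handle 547 [509.9 203.4 170.5] [542.9 248.6 230.1]
top face 334 [525.6 225.5] ((526.2376708984375, 226.32489013671875), (25.890932083129883, 43.597740173339844), 14.520123481750488)
foot ((541.9091796875, 207.88818359375), (204.5269775390625, 210.79405212402344), 23.259845733642578) 1748
tray ((567.0657348632812, -218.30166625976562), (240.5956268310547, 200.7643585205078), 88.5710678100586) 52.87839341275702
```

View pics/crop1.png

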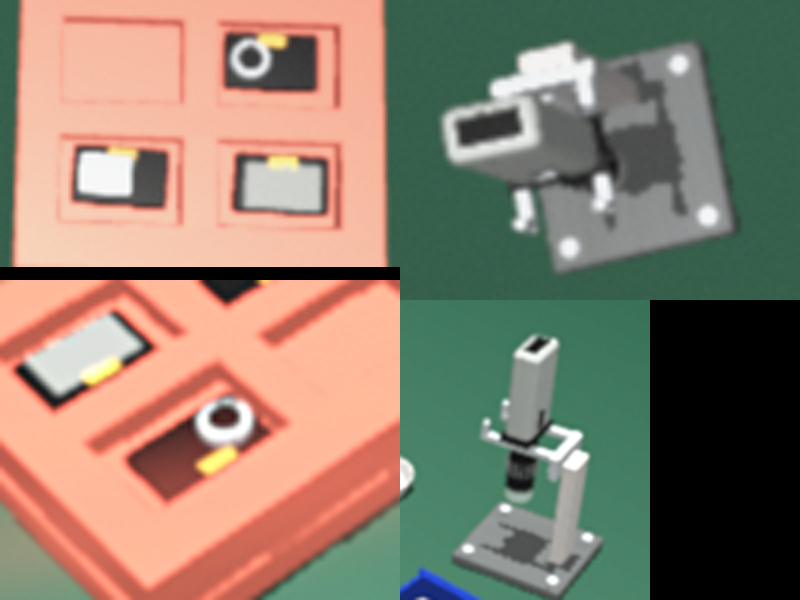

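The crop confirms it. The black module with the round steel barrel is in the tray's upper right pocket (about (411,212) in the top view). Its neighbours are the module with the rectangular can, the grey-sheet pack and an empty pocket. I'll go over the tray for a wrist view, turning to yaw of about 90°.

{"api": "jog_arm", "payload": {"motion": [[0, 0, 0, 50, -20, -5, 95], [0, 0, 0, 50, -20, -5, 95], [0, 0, 0, 50, -20, -5, 95], [0, 0, 0, 50, -20, -5, 95], [0, 0, 0, 50, -20, -5, 95], [0, 0, 0, 50, -20, -5, 95], [0, 0, 0, 50, -20, -5, 95], [0, 0, 0, 50, -20, -5, 95], [0, 0, 0, 50, -20, -5, 95], [0, 0, 0, 50, -20, -5, 95]]}}

```text
t: 2.35
eef_pos: [601.1, -264.9, 342.5]
tcp_rot: [3.141, -0.0, 0.287]
ft_force: [0.2, -0.8, -0.5]
opening: 1.001
grip_force: 0.0
```

{"api": "jog_arm", "payload": {"motion": [[0, 0, -7.4, 0, 0, 0, 95], [0, 0, -7.4, 0, 0, 0, 95], [0, 0, -7.4, 0, 0, 0, 95], [0, 0, -7.4, 0, 0, 0, 95], [0, 0, -7.4, 0, 0, 0, 95], [0, 0, -7.4, 0, 0, 0, 95], [0, 0, -7.4, 0, 0, 0, 95], [0, 0, -7.4, 0, 0, 0, 95], [0, 0, -7.4, 0, 0, 0, 95], [0, 0, -7.4, 0, 0, 0, 95]]}}

```text
t: 3.6
eef_pos: [599.8, -266.2, 342.2]
tcp_rot: [-3.142, 0.0, 1.583]
ft_force: [0.3, 0.3, 0.2]
opening: 0.999
grip_force: 0.0
```

Run:
```python
from h import *
np.set_printoptions(precision=3,suppress=True)
c=look('wrist','w1.png');s=env.state();print(s['t'],s['eef_pos'],s['tcp_rot'],s['joints'])
print(np.linalg.inv(c['world_to_cam']))
for r in env.recognise('wrist','camera_lens')[:3]:
    u,v=r['location'];print(r,world(c,u,v,52))
```

```text
3.65 [ 599.801 -266.19   342.202] [-3.142  0.     1.589] [-0.518  0.496  1.411 -0.     1.234 -0.536]
[[   1.      -0.011   -0.004  598.677]
 [   0.012    0.965    0.26  -192.616]
 [   0.001   -0.26     0.965  435.513]
 [   0.       0.       0.       1.   ]]
{'location': [347.9, 325.9], 'score': 0.69} [ 634.449 -388.126   52.   ]
{'location': [103.5, 166.9], 'score': 0.63} [ 390.475 -220.326   52.   ]
{'location': [327.7, 215.2], 'score': 0.59} [ 610.14  -265.685   52.   ]
```

View pics/w1.png

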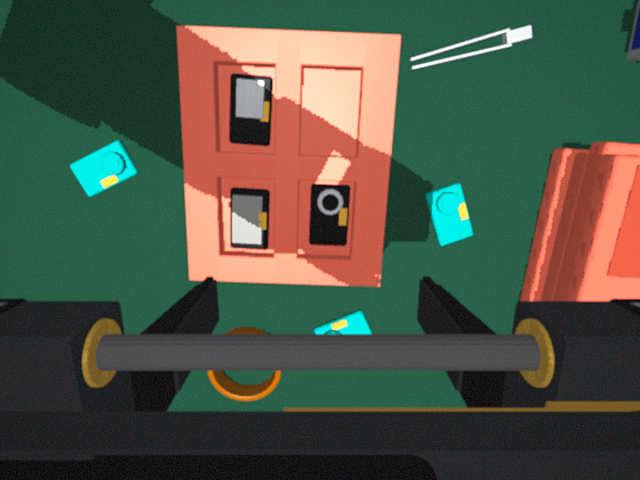

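The wrist picture shows the tray, with the module at about (329,214) and its ring at (330,202). Next I measure the ring centre and the module's yaw.

Run:
```python
from h import *
np.set_printoptions(precision=2,suppress=True)
for n,box in(('wrist',(300,175,360,258)),('top',(393,202,430,226))):
    c=look(n);x0,y0,x1,y1=box
    a=c['color'][y0:y1,x0:x1].astype(int)
    red=a[...,0]-a[...,2]
    # lens ring: greyish bright
    ring=((a.max(2)-a.min(2)<35)&(a.mean(2)>90)).astype(np.uint8)
    k,l,st,ce=cv2.connectedComponentsWithStats(ring)
    for i in range(1,k):
        if st[i,4]>15:
            v,u=np.nonzero(l==i);r=cv2.minEnclosingCircle(np.stack([u,v],1).astype(np.float32))
            print(n,st[i],'enc',r,world(c,r[0][0]+x0,r[0][1]+y0,52),'bbox',world(c,x0+st[i,0]+(st[i,2]-1)/2,y0+st[i,1]+(st[i,3]-1)/2,52))
    blk=((a[...,0]<70)|ring.astype(bool)).astype(np.uint8)
    k,l,st,ce=cv2.connectedComponentsWithStats(cv2.morphologyEx(blk,cv2.MORPH_CLOSE,np.ones((5,5))))
    i=1+st[1:,4].argmax();v,u=np.nonzero(l==i)
    w=np.array([world(c,x+x0,y+y0,45)[:2] for x,y in zip(u,v)],np.float32)
    print(n,'module',cv2.minAreaRect(w),np.linalg.eigh(np.cov(w.T))[1][:,1])
    P=cloud(c);t=(np.hypot(P[...,0]-566,P[...,1]+218)<170)&(P[...,2]>46)&(P[...,2]<60)
    print('tray',cv2.minAreaRect(P[t][:,:2].astype(np.float32)),np.median(P[t][:,2]))
    if n=='wrist': im=cv2.resize(np.hstack([a.astype(np.uint8),np.repeat(blk[...,None]*255,3,2)]),None,fx=6,fy=6)
cv2.imwrite('pics/m1.png',im[...,::-1])
```

```text
wrist [ 17  14  27  26 334] enc ((29.790616989135742, 26.3283748626709), 13.226545333862305) [ 612.01 -251.63   52.  ] bbox [ 612.22 -251.8    52.  ]
wrist module ((611.4641723632812, -267.1019592285156), (61.522705078125, 37.96696853637695), 88.05228424072266) [0.04 1.  ]
tray ((568.5887451171875, -218.55032348632812), (240.90625, 200.68695068359375), 88.47486877441406) 53.73771612528577
top [  2   0  35  24 589] enc ((19.0, 11.5), 20.52447509765625) [ 606.41 -268.1    52.  ] bbox [ 606.41 -268.1    52.  ]
top module ((607.9317626953125, -267.3310546875), (52.34186553955078, 81.72340393066406), 0.31374531984329224) [-0.49  0.87]
tray ((568.4078979492188, -164.35879516601562), (132.9042205810547, 200.7276611328125), 88.39984893798828) 52.960465570064
```

View pics/m1.png

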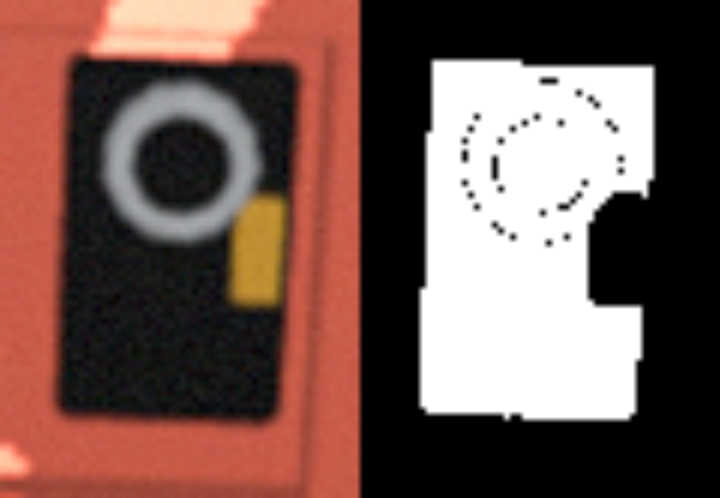

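The lens is at about (612,-251.5) and the module's long sides lie at 88°. Next I head to the microscope.

{"api": "jog_arm", "payload": {"motion": [[0, 0, 0, 45, -6, 0, 95], [0, 0, 0, 45, -6, 0, 95], [0, 0, 0, 45, -6, 0, 95], [0, 0, 0, 45, -6, 0, 95], [0, 0, 0, 45, -6, 0, 95], [0, 0, 0, 45, -6, 0, 95], [0, 0, 0, 45, -6, 0, 95], [0, 0, 0, 45, -6, 0, 95], [0, 0, 0, 45, -6, 0, 95], [0, 0, 0, 45, -6, 0, 95]]}}

```text
t: 5.05
eef_pos: [536.1, 184.8, 342.4]
tcp_rot: [3.141, 0.0, 1.575]
ft_force: [0.5, 0.5, -0.3]
opening: 0.998
grip_force: 0.0
```

{"api": "jog_arm", "payload": {"motion": [[0, 0, -6.7, 0, 0, 0, 95], [0, 0, -6.7, 0, 0, 0, 95], [0, 0, 0, 0, 0, 0, 95], [0, 0, 0, 0, 0, 0, 95]]}}

```text
t: 5.55
eef_pos: [536.5, 183.2, 342.2]
tcp_rot: [3.142, 0.0, 1.808]
ft_force: [0.4, -0.4, 0.4]
opening: 0.998
grip_force: 0.0
```

Run:
```python
from h import *
np.set_printoptions(precision=3,suppress=True)
c=look('wrist','w2.png');s=env.state();print(s['t'],s['eef_pos'],s['tcp_rot'],s['joints'])
P=cloud(c);near=np.hypot(P[...,0]-527,P[...,1]-226)<45
for lo,hi in((217,232),(170,217)):
    m=near&(P[...,2]>lo)&(P[...,2]<hi);v,u=np.nonzero(m)
    if len(v): print(lo,len(v),u.min(),u.max(),v.min(),v.max(),cv2.minAreaRect(P[m][:,:2].astype(np.float32)),np.median(P[m][:,2]))
```

```text
5.6 [536.466 183.194 342.245] [3.142 0.    1.809] [ 0.213  0.36   1.638 -0.     1.144 -0.026]
217 3577 299 346 153 231 ((528.3115234375, 227.73223876953125), (25.66139030456543, 43.47703170776367), 12.789146423339844) 225.88421255475066
170 62 303 338 151 154 ((522.3871459960938, 248.51519775390625), (19.927553176879883, 1.2165589332580566), 15.434638023376465) 205.178701059545
```

View pics/w2.png

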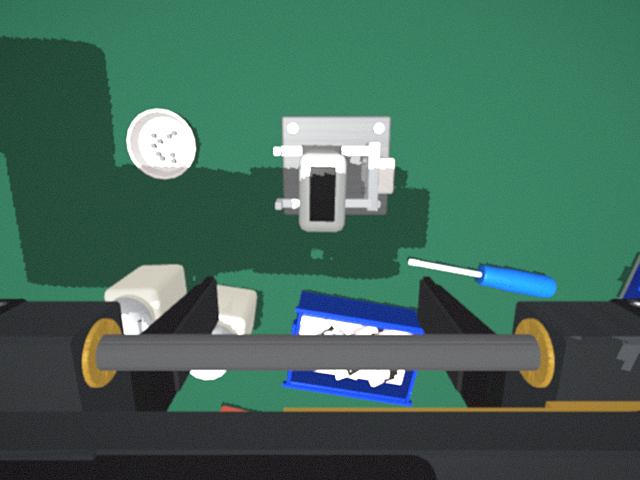

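The handle is seen end on at (322,192). It is at (528.3,227.7), top at z = 226, and aligned to within about 1°. I'll centre, descend and grip.

{"api": "jog_arm", "payload": {"motion": [[0, 0, 0, 22.5, 1.25, 0, 95], [0, 0, 0, 22.5, 1.25, 0, 95], [0, 0, 0, 0, 0, 0, 95], [0, 0, 0, 0, 0, 25, 95], [0, 0, 0, 0, 0, 25, 95], [0, 0, 0, 0, 0, 25, 95], [0, 0, 0, 0, 0, 22, 95], [0, 0, 0, 0, 0, 0, 95], [0, 0, 0, 0, 0, 0, 95]]}}

```text
t: 6.72
eef_pos: [528.6, 227.3, 246.1]
tcp_rot: [3.141, 0.0, 1.811]
ft_force: [-0.1, -0.6, 0.6]
opening: 1.0
grip_force: 0.0
```

Run:
```python
from h import *
s=env.state();print(s['t'],s['eef_pos'],s['tcp_rot'],s['ft_force'])
```

```text
6.725 [528.56154841 227.3168484  246.05245209] [3.14052838e+00 9.99726822e-05 1.81136677e+00] [-0.07856993 -0.57643875  0.60065096]
```

{"api": "jog_arm", "payload": {"motion": [[0, 0, 0, 0, 0, 1, 60], [0, 0, 0, 0, 0, 0, 45], [0, 0, 0, 0, 0, 0, 35], [0, 0, 0, 0, 0, 0, 28], [0, 0, 0, 0, 0, 0, 20], [0, 0, 0, 0, 0, 0, 15], [0, 0, 0, 0, 0, 0, 15], [0, 0, 0, 0, 0, 0, 15], [0, 0, 0, 0, 0, 0, 15], [0, 0, 0, 0, 0, 0, 15]]}}

```text
t: 7.98
eef_pos: [528.1, 227.6, 244.2]
tcp_rot: [3.142, 0.0, 1.812]
ft_force: [0.6, 0.5, 0.5]
opening: 0.27
grip_force: 29.8
```

{"api": "jog_arm", "payload": {"motion": [[0, 0, 0, 0, 0, -5, 15], [0, 0, 0, 0, 0, -10, 15], [0, 0, 0, 0, 0, -15, 15], [0, 0, 0, 0, 0, -20, 15], [0, 0, 0, 0, 0, -20, 15], [0, 0, 0, 0, 0, -20, 15], [0, 0, 0, 0, 0, -20, 15], [0, 0, 0, 0, 0, -15, 15], [0, 0, 0, 0, 0, -10, 15], [0, 0, 0, 0, 0, 0, 15]]}}

```text
t: 9.22
eef_pos: [528.1, 227.6, 379.7]
tcp_rot: [3.141, 0.0, 1.812]
ft_force: [0.2, 0.4, -1.2]
opening: 0.277
grip_force: 29.8
```

Run:
```python
from h import *
np.set_printoptions(precision=3,suppress=True)
c=look('scene','s2.png');s=env.state();print(s['t'],s['eef_pos'],s['tcp_rot'],s['ft_force'],s['moment'],s['grip_force'])
```

```text
9.275 [528.03  227.589 379.038] [-3.141  0.     1.812] [-0.009  0.173 -0.733] [ 0.03  -0.098 -0.017] 29.75861817598343
```

View pics/s2.png

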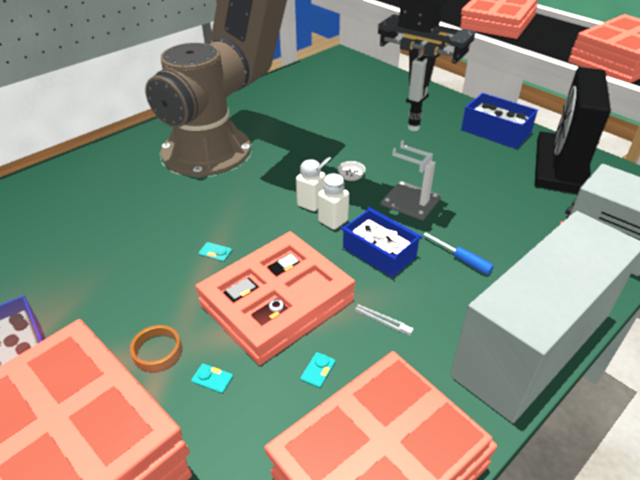

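It lifted cleanly, with the rim well over the hook at (413,125). Next I carry it over to the tray.

{"api": "jog_arm", "payload": {"motion": [[0, 0, 0, -20, -1, 0, 15], [0, 0, 0, -34, -2.5, 0, 15], [0, 0, 0, -36, -2.5, 0, 15], [0, 0, 0, -36, -2.5, 0, 15], [0, 0, 0, -36, -2.5, 0, 15], [0, 0, 0, -36, -2.5, 0, 15], [0, 0, 0, -36, -2.5, 0, 15], [0, 0, 0, -36, -2.5, 0, 15], [0, 0, 0, -36, -2.5, 0, 15], [0, 0, 0, -34, -2.5, 0, 15]]}}

```text
t: 10.52
eef_pos: [586.2, -110.4, 378.5]
tcp_rot: [-3.14, -0.0, 1.812]
ft_force: [0.4, -0.1, -1.2]
opening: 0.276
grip_force: 29.8
```

{"api": "jog_arm", "payload": {"motion": [[0, 0, 0, -34, -2.5, 0, 15], [0, 0, 0, -34, -2.5, 0, 15], [0, 0, 0, -34, -2.5, 0, 15], [0, 0, 0, -26, -1.5, 0, 15], [0, 0, 0, -17, -0.5, 0, 15], [0, 0, 4, 0, 0, 0, 15], [0, 0, 4, 0, 0, 0, 15], [0, 0, 4, 0, 0, 0, 15], [0, 0, 3.8, 0, 0, 0, 15], [0, 0, 0, 0, 0, 0, 15]]}}

```text
t: 11.78
eef_pos: [612.1, -251.0, 379.2]
tcp_rot: [-3.141, -0.0, 1.537]
ft_force: [0.5, -0.3, -1.0]
opening: 0.272
grip_force: 29.8
```

Run:
```python
from h import *
np.set_printoptions(precision=3,suppress=True)
c=look('wrist','w3.png');s=env.state();print(s['t'],s['eef_pos'],s['tcp_rot'],s['ft_force'])
P=cloud(c);p=s['eef_pos'];near=np.hypot(P[...,0]-p[0],P[...,1]-p[1])<45
for lo,hi in((-30,-12),(-100,-40),(-190,-100)):
    m=near&(P[...,2]>p[2]+lo)&(P[...,2]<p[2]+hi);v,u=np.nonzero(m);print(lo,hi,len(v),len(v) and (P[m].min(0),P[m].max(0)))
n=look('top');P=cloud(n)
near=np.hypot(P[...,0]-p[0],P[...,1]-p[1])<60;m=near&(P[...,2]>190)&(P[...,2]<290);print('top',m.sum())
n=look('scene');P=cloud(n);p=s['eef_pos']
near=np.hypot(P[...,0]-p[0],P[...,1]-p[1])<40
for a,b in((198,222),(222,240),(240,268),(270,276),(285,310)):
    m=near&(P[...,2]>a)&(P[...,2]<b);v,u=np.nonzero(m);q=P[m]
    if len(q): print(a,b,len(q),u.mean(),v.mean(),q.mean(0),q.min(0),q.max(0))
cv2.imwrite('pics/s3.png',cv2.resize(np.vstack([n['color'][20:320,170:420]]),None,fx=2,fy=2)[...,::-1])
```

```text
11.825 [ 612.074 -251.077  379.145] [-3.141 -0.     1.538] [-0.174 -0.202 -1.84 ]
-30 -12 6560 (array([ 592.692, -268.322,  349.15 ]), array([ 631.95 , -227.952,  367.117]))
-100 -40 3224 (array([ 590.093, -240.414,  279.427]), array([ 634.407, -228.031,  339.144]))
-190 -100 817 (array([ 597.51 , -241.987,  201.088]), array([ 627.918, -225.12 ,  278.964]))
top 0
198 222 139 271.44604316546764 245.37410071942446 [ 620.703 -257.571  211.713] [ 604.442 -266.536  198.657] [ 628.492 -240.247  221.936]
222 240 135 270.85185185185185 236.5851851851852 [ 621.323 -257.674  231.847] [ 606.032 -267.382  222.337] [ 629.697 -239.614  239.961]
240 268 193 270.3626943005181 227.25906735751295 [ 620.43  -256.376  250.752] [ 601.186 -267.309  240.277] [ 627.668 -238.206  267.847]
270 276 106 268.54716981132077 217.79245283018867 [ 622.036 -259.415  273.493] [ 597.135 -277.835  270.03 ] [ 629.809 -226.176  275.991]
285 310 339 267.69321533923306 206.2212389380531 [ 622.572 -259.511  297.278] [ 600.388 -275.809  285.047] [ 632.23  -230.54   309.945]
```

View pics/w3.png

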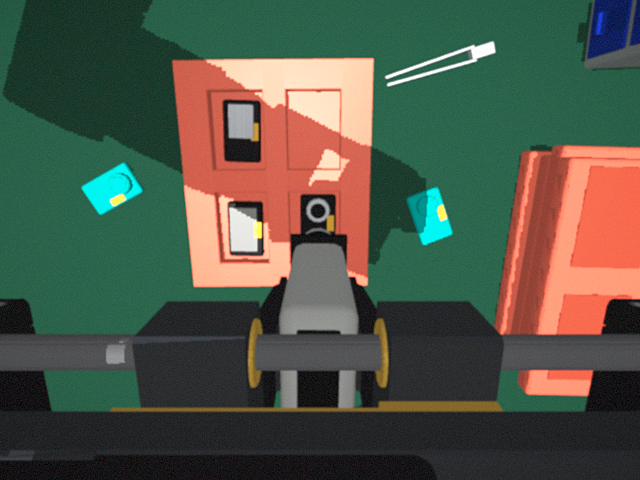

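The microscope hangs over the module and is parallel to it. The ring shows at (318,209). I'll descend partway, then check the centring from nearer.

{"api": "jog_arm", "payload": {"motion": [[0, 0, 0, 0, 0, 10, 15], [0, 0, 0, 0, 0, 20, 15], [0, 0, 0, 0, 0, 25, 15], [0, 0, 0, 0, 0, 25, 15], [0, 0, 0, 0, 0, 15, 15], [0, 0, 0, 0, 0, 5, 15], [0, 0, 0, 0, 0, 0, 15], [0, 0, 0, 0, 0, 0, 15]]}}

```text
t: 12.92
eef_pos: [612.2, -251.3, 280.1]
tcp_rot: [3.14, 0.001, 1.537]
ft_force: [0.2, 0.0, -2.1]
opening: 0.274
grip_force: 29.8
```

```bash
cat > fit.py <<'E'
from h import *
from scipy.optimize import least_squares
np.set_printoptions(precision=2,suppress=True)
s=env.state();p=s['eef_pos'];print(s['t'],p,s['tcp_rot'],s['ft_force']);rim=p[2]-179.2
for n in('scene','wrist'):
    c=look(n,n+'_f.png');P=cloud(c);near=np.hypot(P[...,0]-p[0],P[...,1]-p[1])<40
    for nm,a,b,r in(('barrel',6,40,14),('neck',48,66,12)):
        q=P[near&(P[...,2]>rim+a)&(P[...,2]<rim+b)]
        if len(q)<20: continue
        f=least_squares(lambda t:np.hypot(q[:,0]-t[0],q[:,1]-t[1])-r,p[:2],loss='soft_l1')
        print(n,nm,len(q),f.x,'z min',P[near&(P[...,2]>rim-12)][:,2].min())
    q=P[near&(P[...,2]>rim+80)&(P[...,2]<rim+100)]
    if len(q)>20: print(n,'handle',len(q),cv2.minAreaRect(q[:,:2].astype(np.float32)))
E
python3 fit.py
python3 - <<'E'
import cv2,numpy as np
a=cv2.imread('pics/scene_f.png')[180:360,200:350];b=cv2.imread('pics/wrist_f.png')[100:400,200:450]
im=np.zeros((600,800,3),np.uint8);im[:480,:400]=cv2.resize(a,(400,480),interpolation=2);im[:480,400:]=cv2.resize(b,(400,480),interpolation=2)
cv2.imwrite('pics/f1.png',im)
E
```

```text
12.925 [ 612.21 -251.3   280.14] [3.14 0.   1.54] [ 0.16  0.01 -2.14]
scene barrel 192 [ 612.36 -251.62] z min 102.32760792576028
scene neck 78 [ 612.63 -251.7 ] z min 102.32760792576028
scene handle 218 ((621.4171752929688, -257.0829162597656), (46.54735565185547, 22.14471435546875), 59.6710205078125)
wrist barrel 66 [ 612.2  -252.31] z min 102.147580459788
wrist handle 532 ((613.06591796875, -231.64366149902344), (5.947364330291748, 26.148319244384766), 87.14398193359375)
```

View pics/f1.png

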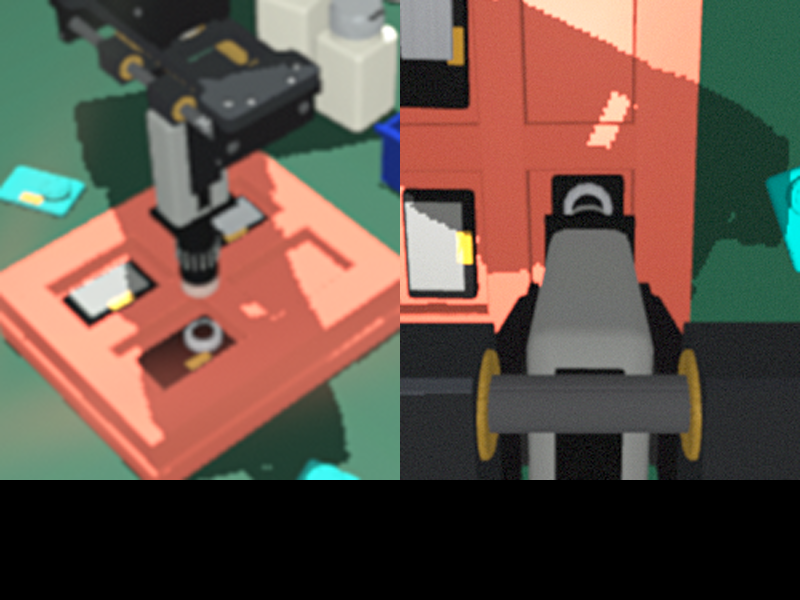

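Run:
```python
from h import *
np.set_printoptions(precision=2,suppress=True)
c=look('scene');x0,y0,x1,y1=255,292,300,325
a=c['color'][y0:y1,x0:x1].astype(int)
r=((a.max(2)-a.min(2)<40)&(a.mean(2)>100)).astype(np.uint8)
k,l,st,ce=cv2.connectedComponentsWithStats(r)
for i in range(1,k):
    if st[i,4]>20:
        cn=max(cv2.findContours((l==i).astype(np.uint8),0,1)[0],key=len)
        w=np.array([world(c,u+x0,v+y0,52)[:2] for u,v in cn[:,0]],np.float32)
        e=cv2.fitEllipse(cn);print(st[i],e,world(c,e[0][0]+x0,e[0][1]+y0,52),cv2.minEnclosingCircle(w))
```

```text
[14  8 14 12 98] ((20.613426208496094, 13.39374828338623), (11.695047378540039, 12.53220272064209), 90.52545928955078) [ 613.36 -254.7    52.  ] ((613.263427734375, -254.9854278564453), 15.640959739685059)
```

The axis is within about 0.6 mm of the lens. I'll make a small correction and do the final descent of 34 mm.

{"api": "jog_arm", "payload": {"motion": [[0, 0, 0, -0.4, -0.4, 4, 15], [0, 0, 0, 0, 0, 8, 15], [0, 0, 0, 0, 0, 10, 15], [0, 0, 0, 0, 0, 7, 15], [0, 0, 0, 0, 0, 4, 15], [0, 0, 0, 0, 0, 1, 15], [0, 0, 0, 0, 0, 0, 15], [0, 0, 0, 0, 0, 0, 15], [0, 0, 0, 0, 0, 0, 15], [0, 0, 0, 0, 0, 0, 15]]}}

```text
t: 14.32
eef_pos: [611.6, -251.6, 245.4]
tcp_rot: [3.141, 0.0, 1.536]
ft_force: [1.1, -0.4, -1.0]
opening: 0.269
grip_force: 29.8
```

```bash
python3 fit.py
python3 - <<'E'
import cv2
a=cv2.imread('pics/scene_f.png')[190:340,190:360]
cv2.imwrite('pics/f2.png',cv2.resize(a,(680,600),interpolation=2))
E
```

```text
14.325 [ 611.61 -251.59  245.35] [3.14 0.   1.54] [ 1.05 -0.4  -0.96]
scene barrel 182 [ 611.52 -251.9 ] z min 54.16266278619139
scene neck 65 [ 611.81 -251.86] z min 54.16266278619139
scene handle 198 ((621.2022094726562, -257.4128723144531), (46.88833236694336, 19.53782844543457), 60.30738067626953)
wrist barrel 67 [ 611.49 -252.53] z min 54.153706943034706
wrist handle 538 ((612.3861083984375, -231.807373046875), (5.5162529945373535, 25.954158782958984), 86.99433135986328)
```

View pics/f2.png

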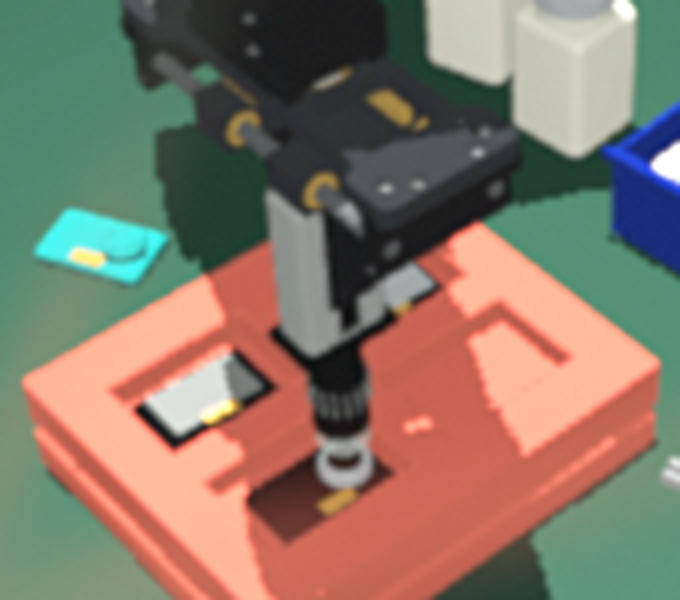

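The rim hovers about 15 mm over the ring (345,462 in the crop), centred and upright. I'm handing it in.

```bash
python3 -c "
from cell import env
print(env.job_done())"
```

```text
the job is handed in; nothing more can be done
None
```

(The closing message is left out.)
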